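# Turn the back-to-front bike display over in its charging dock

## Robot

A 7-joint arm with a two-finger parallel gripper is mounted at the origin on the work surface. World frame = base frame: x ahead of the robot, y to its left, z up, the work surface at z = 0. Lengths are in m, angles in rad, forces in N, time in s.
With the tool pointing down it reaches from about 0.425 to 0.825 m from the base axis. Payload 3.6 kg.
Tool frame: the origin (TCP) lies midway between the tips of the shut fingers; the grasp point (between the pads) lies r.hold_point_z behind it (r.hold_point_z is the distance from the TCP to the grasp point, in m); z points along the fingers, y is the direction in which the jaws open and shut (so a half turn about z gives the same grasp; the last joint's range is limited). The gripper opens to 85 mm and grips with 20 to 120 N. Pads are 22 mm wide; open, the fingers measure 114 mm over their backs; the gripper's body (76 mm by 85 mm) begins 54 mm behind the grasp point. The pads swing forward as they close: fully open they stand 13 mm farther back than shut.
Start: joints at [-0.026, 0.615, -0.013, 1.423, 0.008, 1.103, -0.04], TCP at [0.65, 0, 0.231] pointing down, gripper open.
Joint ranges: [-3.12, 3.12], [-0.3, 2.06], [-1.34, 1.32], [0.26, 2.42], [-1.36, 4.5], [0.01, 1.98], [-2.84, 2.84]. Speed limits (rad/s): [2.79, 2.79, 3.14, 3.14, 3.14, 3.14, 3.14].

## Interface

Orientations are given as [roll, pitch, yaw] about the fixed x, y, z axes, in that order (R = Rz(yaw) Ry(pitch) Rx(roll)).
In Python, from cell import readout, cams, r gives the robot as it stands.
- The arm moves only by the tool move_arm, never from a script. Its argument "steps" is one flat list of numbers, 7 for each row, row after row: the turn, a rotation vector about the tool's x, y, z normalised to -1 to 1, where 1 is pi/4 rad, then the shift along the tool's x, y, z normalised to -1 to 1, where 1 is 0.2 m, then the closure, from -1 (fully open) to 1 (shut). In form: [ax, ay, az, x, y, z, grip, ax, ay, az, x, y, z, grip, ...]. A call has exactly 10 rows; each row is the pose to reach, as a shift and turn from the pose measured when the call began, along the tool's axes at that moment; what a row does not reach only later rows make up. A row lasts 1/8 s, in which the tool goes at most 62.5 mm and 10.7 degrees, less where a joint would pass 70% of its speed; a pose out of reach is approached as far as the arm can. A call with a number of a shift or a turn outside -1 to 1 is refused whole. A call with a gripper value outside its range is refused whole. The fingers move at their own pace and stop on an object; "force" is the grip in N (left out, the last holds). Time passes only in rows, so rows that repeat a pose let the fingers close, or fill a call up. It gives the time, the measured TCP pose, the force and the opening at its end, in the units of the state.
- readout.sense(): the state, without advancing time (a new reading comes with each control period).
- cams.snapshot(name): name is "scene" or "side" or "wrist"; returns a dict with "image" (480x640x3 uint8, blue, green, red), "depth" (480x640 float32, m along the optical axis (not along the pixel's ray), 0 where there is no reading), "intrinsics" (3x3 intrinsics, pixels), "dist" ([k1, k2, p1, p2, k3] as OpenCV has them; the pictures are not rectified), "R" (3x3) and "t" (3): a world point X has camera coordinates R X + t. Camera axes: x right, y down, z forward; pixel columns grow to the right and rows downward; lengths in m; the calibration is good to about 2 mm. A picture is of the moment at which its call begins.
- r.finish_job(): hands the job in, once; it reports no verdict.
The state is a dict: "clock": time; "joint_positions": joint angles; "joint_vel": joint speeds; "joint_torque": joint torques, N m; "tool_pos": TCP position; "eef_rot": TCP orientation; "contact_force": force on the tool from outside, world axes, zero at the start; "ft_torque": the same for the moment, N m; "opening": finger opening in m.
Only numpy, scipy, OpenCV 4.12 (cv2) and the standard library are available. Lean on these libraries where they do the work, as an engineer would, in place of code of your own. Each camera call takes 0.05 s, during which the arm holds its last target.

## Task

On the bike shop's service desk, the display with the orange frame has been put in its charging dock back to front, with its screen against the rest. Lift it out, turn it over, and stand it back upright in the same dock so that its back leans on the rest and its screen looks outward. Leave the blue and the green display where they are.

Things in the scene. Friction and masses are not known exactly. Their poses are not given: they have to be found in the camera images.
- display_orange_center (a point): Centre of the orange-framed flat display, 66 wide (y) x 96 tall (z, up) x 14 mm thick (x), 140 g. +x points out of the screen (black, coloured bars), -x out of the white back with brass contacts. At the start it leans with the dock, 15 degrees from vertical, top towards the robot, white back showing. Its upper half is free, to be gripped from above across the 14 mm thickness.
- dock_orange_seat (a point): Where a seated display's centre lies (either way round) in the fixed orange-striped dock, 64 mm over the desk. z vertical; y along the slot; +x level, to the open side (away from the robot), where the screen should look. The slot leans 15 degrees, top to -x: rest at -x, 45 mm up the display; lip at +x, 9 mm high, 23 mm from the rest; no end walls. A display let go leans on the rest.
- display_blue_center (a point): Centre of the blue-framed display, a bystander of the same size and axes, correctly seated (screen outward) in its own blue-striped dock, at least 140 mm from the orange one. Leave it alone.
- display_green_center (a point): Centre of the green-framed display, a bystander of the same size and axes, correctly seated (screen outward) in its own green-striped dock, at least 140 mm from the orange one. Leave it alone.

How it is judged:
By the outcome, as a careful person would: the job done as asked, in the order asked, and still so for the second after the job is handed in, with the robot touching nothing.
It also fails if it takes over 34 s, if anything falls off the work surface, if the arm or the gripper's body presses on something with over 40 N, if the wrist force passes 120 N, or if a joint passes its speed limit or range.

## Working session

There is one attempt and no reset: what is moved stays moved. The work goes in short steps, Python scripts to look and compute and a tool call to move; the robot and the scene stay as the last step left them, time stands still between calls to the robot, and variables do not carry over. Pictures are saved under pics/ and viewed, and the job is handed in when it is done.

Besides the shell and the picture viewer there is one more tool, called after "Call:" by a JSON object that holds its "name" and its "arguments", one argument or row to a line. move_arm: Moves the arm, as the interface text tells. Scaled input: -1 to 1 covers 0.2 m each way for a shift and pi/4 rad each way for a turn. Its arguments: {"type":"object","properties":{"steps":{"type":"array","items":{"type":"number"}},"force":{"type":"number"}},"required":["steps"]}

```bash
ls; mkdir -p pics; python3 - <<'E'
from cell import readout,cams,r
import cv2,numpy as np
s=readout.sense(); print(s); print(r.hold_point_z)
for n in ["scene","side","wrist"]:
    d=cams.snapshot(n); cv2.imwrite(f"pics/{n}0.png",d["image"]); np.savez(f"pics/{n}0.npz",**d); print(n,d["R"],d["t"],d["intrinsics"],d["dist"])
E
```

```text
pics
{'clock': 0.0, 'joint_positions': array([-0.02648159,  0.61591866, -0.01260317,  1.42490733,  0.00804919,
        1.1033526 , -0.04040082]), 'joint_vel': array([ 0.00013858, -0.00143364, -0.0005034 ,  0.00075426,  0.00092816,
       -0.00012831,  0.00014742]), 'joint_torque': array([ 1.38264377e-04, -4.69217670e+01,  2.59523503e-01, -1.71036780e+01,
        1.00907375e-02,  9.80606623e-03,  4.10031795e-07]), 'tool_pos': array([6.49245690e-01, 4.38848739e-06, 2.30135705e-01]), 'eef_rot': array([-3.13905548e+00, -1.89236196e-06,  1.57080994e+00]), 'contact_force': array([-0.40904406,  0.17930161,  0.6637329 ]), 'ft_torque': array([-0.01162838, -0.05063673, -0.03367107]), 'opening': 0.08550498785691073}
0.0187
scene [[-0.44376783  0.89605469 -0.01249424]
 [ 0.61696833  0.29538013 -0.7294523 ]
 [-0.64993861 -0.33141602 -0.68391756]] [ 0.25771477 -0.25272947  1.09271238] [[442.20298553   0.         317.60055036]
 [  0.         442.20298553 238.90568686]
 [  0.           0.           1.        ]] [-0.04841565  0.          0.          0.          0.        ]
side [[-0.92983211 -0.36787827  0.00882153]
 [-0.17381039  0.41793269 -0.89169626]
 [ 0.32434887 -0.83066109 -0.45254831]] [0.50713018 0.20479114 0.49907152] [[438.68091472   0.         319.47694991]
 [  0.         438.68091472 238.43128581]
 [  0.           0.           1.        ]] [0.01852888 0.         0.         0.         0.        ]
wrist [[ 9.99996849e-01 -4.34391036e-05 -2.51014753e-03]
 [ 6.81520904e-04 -9.57606937e-01  2.88077228e-01]
 [-2.41624851e-03 -2.88078031e-01 -9.57603890e-01]] [-0.64928674 -0.03851913  0.37931634] [[389.70625147   0.         320.71860909]
 [  0.         389.70625147 236.4661071 ]
 [  0.           0.           1.        ]] [-0.0346854  0.         0.         0.         0.       ]
```

View pics/scene0.png

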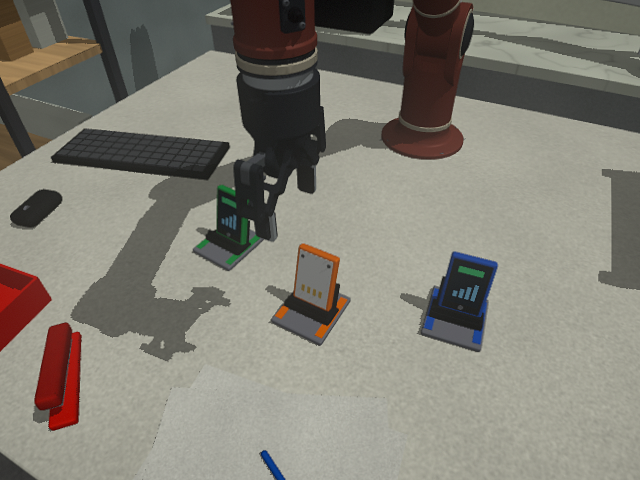

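View pics/side0.png

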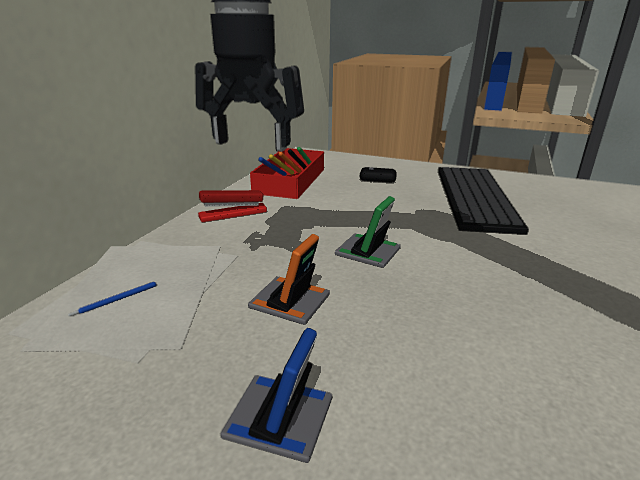

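View pics/wrist0.png

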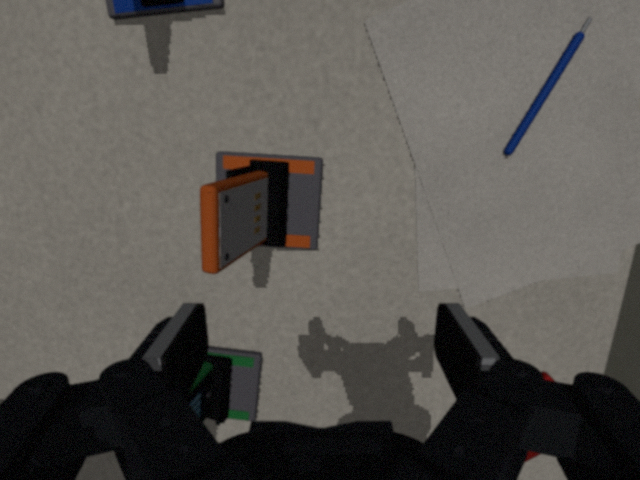

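The scene view shows the orange display (≈317,275) with its white back outward, green to the left (≈230,225) and blue to the right (≈465,295). The wrist view shows the orange dock base at (217–322, 152–249). I'll measure it from the point clouds.

```bash
cat > h.py <<'E'
import cv2,numpy as np
def cloud(d):
    h,w=d["depth"].shape
    u,v=np.meshgrid(np.arange(w),np.arange(h))
    p=cv2.undistortPoints(np.stack([u,v],-1).reshape(-1,1,2).astype(np.float64),d["intrinsics"],d["dist"]).reshape(h,w,2)
    z=d["depth"]; c=np.stack([p[...,0]*z,p[...,1]*z,z],-1)
    X=(c-d["t"])@d["R"]
    X[z<=0]=np.nan
    return X
def hue(d): return cv2.cvtColor(d["image"],cv2.COLOR_BGR2HSV)
def orange(d):
    H=hue(d); return (H[...,0]>5)&(H[...,0]<18)&(H[...,1]>170)&(H[...,2]>80)
def pc(X):
    c=X.mean(0); u,s,vt=np.linalg.svd(X-c,full_matrices=False); return c,vt,s/np.sqrt(len(X))
E
python3 - <<'E'
from h import *
for n in ["scene","side","wrist"]:
    d=np.load(f"pics/{n}0.npz"); X=cloud(d); o=orange(d)
    P=X[o]; P=P[np.isfinite(P).all(1)]
    P=P[(P[:,0]>.45)&(P[:,0]<.8)&(P[:,2]<.2)&(P[:,1]<.2)]
    hi=P[P[:,2]>.03]; lo=P[P[:,2]<.02]
    print(n,"orange hi",len(hi),np.percentile(hi,[1,50,99],axis=0).round(4).tolist())
    print("lo",len(lo),np.percentile(lo,[1,50,99],axis=0).round(4).tolist() if len(lo) else 0)
    if len(lo):
        r=cv2.minAreaRect((lo[:,:2]*1000).astype(np.float32)); print(r)
    # top edge
    t=hi[hi[:,2]>np.percentile(hi[:,2],99)-.012]; print("top",pc(t)[0],pc(t)[1][0], pc(t)[2], np.percentile(t,[2,98],axis=0))
    # plane: white back points
    H=hue(d)
    m=(H[...,1]<60)&(H[...,2]>100)&np.isfinite(X).all(-1)
    W=X[m]; lo_=hi.min(0);hi_=hi.max(0)
    W=W[(W>lo_-.005).all(1)&(W<hi_+.005).all(1)&(W[:,2]>.04)]
    if len(W)>50:
        c,vt,s=pc(W); print("back",len(W),c,vt[2],s, "lean",np.degrees(np.arcsin(abs(vt[2][2]))),"yaw",np.degrees(np.arctan2(vt[2][1],vt[2][0])))
E
```

```text
scene orange hi 483 [[0.5675, -0.0328, 0.0315], [0.5775, 0.0247, 0.1066], [0.5982, 0.0307, 0.1131]]
lo 301 [[0.5613, -0.0453, 0.0102], [0.623, 0.0319, 0.012], [0.6425, 0.0413, 0.0143]]
((599.5108642578125, -1.9109077453613281), (84.77197265625, 84.38318634033203), 86.59498596191406)
top [0.57391854 0.00196668 0.11057907] [ 0.06003111  0.99755784 -0.03570173] [0.01945033 0.00311291 0.00198099] [[ 0.56752336 -0.03128934  0.10227572]
 [ 0.57949081  0.03043429  0.11313961]]
back 1207 [ 0.58629864 -0.00257873  0.07655713] [ 0.96395648 -0.05875331  0.25949172] [0.0194433  0.01625795 0.00117189] lean 15.039904907524093 yaw -3.4878724820654714
side orange hi 604 [[0.5618, -0.0306, 0.031], [0.5736, 0.0281, 0.0956], [0.5945, 0.0312, 0.1121]]
lo 285 [[0.555, -0.0447, 0.01], [0.5786, 0.0311, 0.0115], [0.6409, 0.0422, 0.013]]
((597.529541015625, -1.8349227905273438), (86.07521057128906, 84.80999755859375), 86.58614349365234)
top [0.5678461  0.00580484 0.10903045] [-0.09041758 -0.99448376  0.0531668 ] [0.01996521 0.00361142 0.00225212] [[ 0.56174471 -0.030741    0.10166088]
 [ 0.57599628  0.03076649  0.11206653]]
wrist orange hi 1290 [[0.5644, -0.0325, 0.1069], [0.5713, 0.0002, 0.11], [0.5774, 0.029, 0.1119]]
lo 887 [[0.5605, -0.0462, 0.009], [0.6218, 0.0313, 0.0108], [0.6413, 0.0395, 0.0129]]
((598.8511352539062, -3.2587928771972656), (83.3226547241211, 82.53146362304688), 86.39642333984375)
top [ 0.57112256 -0.00058189  0.10988854] [-0.06540664 -0.99784451  0.00532038] [0.0181493  0.00318651 0.0008798 ] [[ 0.5647201  -0.03183757  0.10768096]
 [ 0.57707105  0.02824435  0.11168007]]
```

```bash
python3 - <<'E'
from cell import readout,cams,r
print([x for x in dir(r) if x[0]!='_'],[x for x in dir(readout) if x[0]!='_'],[x for x in dir(cams) if x[0]!='_'])
from h import *
for n in ["scene","side"]:
    d=np.load(f"pics/{n}0.npz"); X=cloud(d); H=hue(d)
    for nm,a,b in [("green",55,75),("blue",105,125)]:
        m=(H[...,0]>a)&(H[...,0]<b)&(H[...,1]>150)
        P=X[m];P=P[np.isfinite(P).all(1)]; P=P[(P[:,0]>.3)&(P[:,0]<.9)&(abs(P[:,1])<.35)]
        hi=P[(P[:,2]>.095)&(P[:,2]<.125)]; lo=P[P[:,2]<.02]
        print(n,nm,"top",hi.mean(0).round(3),"base",np.percentile(lo,[2,98],axis=0).round(3).tolist())
E
```

```text
['Unreachable', 'finish_job', 'hold_point_z'] ['sense'] ['snapshot']
scene green top [ 0.505 -0.208  0.108] base [[0.498, -0.251, 0.011], [0.574, -0.163, 0.014]]
scene blue top [0.489 0.21  0.11 ] base [[0.479, 0.046, 0.008], [0.841, 0.249, 0.013]]
side green top [ 0.501 -0.188  0.107] base [[0.485, -0.252, 0.01], [0.573, -0.163, 0.016]]
side blue top [0.487 0.204 0.108] base [[0.471, 0.049, 0.005], [0.867, 0.249, 0.014]]
```

```bash
cat > kin.py <<'E'
import numpy as np
from scipy.spatial.transform import Rotation as Ro
from scipy.optimize import least_squares
LO=np.array([-3.12,-.3,-1.34,.26,-1.36,.01,-2.84]);HI=np.array([3.12,2.06,1.32,2.42,4.5,1.98,2.84])
P0=dict(d1=.36,d3=.4416,d5=.4416,d7=.35,a4=0.,a6=0.)
Ry=lambda a:Ro.from_euler('y',a).as_matrix()
Rz=lambda a:Ro.from_euler('z',a).as_matrix()
def fk(q,P=P0):
    p=np.array([0,0,P['d1']]);R=Rz(q[0])@Ry(q[1]); R=R@Rz(q[2]); p=p+R@[P['a4'],0,P['d3']]
    R=R@Ry(q[3])@Rz(q[4]); p=p+R@[-P['a4'],0,P['d5']]
    R=R@Ry(q[5]); p=p+R@[P['a6'],0,0]; R=R@Rz(q[6])@Rz(np.pi/2); p=p+R@[0,0,P['d7']]
    return R,p
# dock frame
YAW=np.radians(-3.5); L=np.radians(15)
C=np.array([.583,-.001,.064])
Dk=Rz(YAW)
nrm=Dk@[np.cos(L),0,np.sin(L)]; up=Dk@[-np.sin(L),0,np.cos(L)]; lat=Dk@[0,1,0]
def pose(theta,side,h=.030,lift=0.,y0=0.,C=C,dn=0.,hp=.0187):
    """tool tilted theta: gripper body leans to +y for theta>0; side=+1: tool y=+nrm, -1: tool y=-nrm"""
    z=-(np.cos(theta)*up+np.sin(theta)*lat); y=side*nrm; x=np.cross(y,z)
    R=np.stack([x,y,z],1)
    return R, C+up*(h+lift)+lat*y0+nrm*dn+hp*z
def delta(R,p,s):
    R0=Ro.from_euler('xyz',s['eef_rot']).as_matrix()
    rv=Ro.from_matrix(R0.T@R).as_rotvec(); t=R0.T@(p-s['tool_pos'])
    return np.r_[rv/(np.pi/4),t/.2].round(3)
def ik(R,p,P=P0,n=40,seed=0,q0=None,mg=.05):
    rng=np.random.default_rng(seed);out=[]
    for k in range(n):
        g=rng.uniform(LO+.1,HI-.1) if q0 is None or k else q0
        def f(q):
            Rr,pp=fk(q,P); return np.r_[(pp-p)*5,Ro.from_matrix(Rr.T@R).as_rotvec()]
        s=least_squares(f,np.clip(g,LO+mg+.001,HI-mg-.001),bounds=(LO+mg,HI-mg))
        if s.cost<1e-8: out.append(s.x)
    return out
E
python3 - <<'E'
from kin import *
q=[-0.02648159,  0.61591866, -0.01260317,  1.42490733,  0.00804919,1.1033526 , -0.04040082]
R,p=fk(q); print(Ro.from_matrix(R).as_euler('xyz'),p)
P=dict(P0); P['d7']+=p[2]-.23 
for th in [-50,-40,-30,-20,-10,0,10,20,30,40,50]:
    for sd in (1,-1):
        R,p=pose(np.radians(th),sd); o=ik(R,p,P,30)
        o=sorted(o,key=lambda q:np.max(abs((q-(LO+HI)/2)/((HI-LO)/2))))
        print(th,sd,len(o),o[0].round(2) if o else '')
E
```

```text
[-3.13905548e+00  1.89377869e-06  1.57078271e+00] [ 0.64753714 -0.02268422  0.17046785]
-50 1 23 [-0.77  0.95  0.51  1.75  0.7   0.79 -1.05]
-50 -1 19 [ 0.07  0.98 -0.59  1.75  1.47  1.41  1.73]
-40 1 23 [-0.3   0.78 -0.03  1.82  1.1   0.88 -1.24]
-40 -1 17 [ 0.07  0.86 -0.5   1.82  1.38  1.15  1.8 ]
-30 1 23 [ 0.24  0.83 -0.63  1.87  1.39  1.02 -1.28]
-30 -1 23 [ 0.35  0.9  -0.78  1.87  1.48  1.13  1.85]
-20 1 23 [ 0.35  0.78 -0.67  1.91  1.33  0.84 -1.17]
-20 -1 25 [ 0.48  0.87 -0.84  1.91  1.43  0.96  1.94]
-10 1 23 [ 0.17  0.65 -0.31  1.92  0.87  0.48 -0.78]
-10 -1 24 [ 0.5   0.77 -0.73  1.92  1.23  0.69  2.13]
0 1 21 [ 0.37  0.67 -0.45  1.92  0.65  0.41 -0.47]
0 -1 19 [ 0.83  1.01 -1.1   1.92  1.36  0.82  2.23]
10 1 21 [ 0.68  0.79 -0.74  1.91  0.66  0.45 -0.33]
10 -1 18 [ 0.01  0.64  0.1   1.91 -0.66  0.45 -2.39]
20 1 21 [ 0.76  0.83 -0.74  1.87  0.25  0.46  0.14]
20 -1 23 [ 0.26  0.68 -0.1   1.87 -0.7   0.55 -2.24]
30 1 21 [ 0.79  0.88 -0.7   1.82 -0.12  0.55  0.54]
30 -1 11 [ 0.48  0.76 -0.28  1.82 -0.67  0.65 -2.18]
40 1 25 [ 0.91  1.01 -0.79  1.75 -0.13  0.67  0.64]
40 -1 16 [ 0.63  0.86 -0.4   1.75 -0.64  0.77 -2.13]
50 1 19 [ 0.95  1.12 -0.82  1.68 -0.2   0.81  0.75]
50 -1 11 [ 0.73  0.97 -0.49  1.68 -0.61  0.9  -2.1 ]
```

```bash
cat > sim.py <<'E'
from kin import *
def jac(q,P):
    R,p=fk(q,P);J=np.zeros((6,7))
    for i in range(7):
        e=np.array(q,float);e[i]+=1e-5;R2,p2=fk(e,P)
        J[:3,i]=(p2-p)/1e-5;J[3:,i]=Ro.from_matrix(R2@R.T).as_rotvec()/1e-5
    return J
def track(q,R,p,P,n=40,mg=.02):
    q=np.array(q,float);R0,p0=fk(q,P);rv=Ro.from_matrix(R@R0.T).as_rotvec()
    for k in range(1,n+1):
        Rt=Ro.from_rotvec(rv*k/n).as_matrix()@R0;pt=p0+(p-p0)*k/n
        for _ in range(4):
            Rc,pc=fk(q,P);e=np.r_[pt-pc,Ro.from_matrix(Rt@Rc.T).as_rotvec()]
            J=jac(q,P);free=np.ones(7,bool)
            for _ in range(4):
                Jf=J[:,free];d=np.zeros(7);d[free]=Jf.T@np.linalg.solve(Jf@Jf.T+1e-4*np.eye(6),e)
                b=free&(((q+d)<LO+mg)|((q+d)>HI-mg))
                if not b.any(): break
                free&=~b
            q=np.clip(q+d,LO+mg,HI-mg)
    Rc,pc=fk(q,P);return q,np.linalg.norm(p-pc),np.linalg.norm(Ro.from_matrix(R@Rc.T).as_rotvec())
def flip(q,th,dr,P,lift=.12,steps=4):
    # rotate about vertical/up axis by pi in direction dr, in steps
    R,p=pose(th,1,lift=lift);c=p
    res=[]
    for k in range(1,steps+1):
        W=Ro.from_rotvec(up*dr*np.pi*k/steps).as_matrix()
        hp=C+up*(.03+lift); Rk=W@R; pk=hp+Rk[:,2]*.0187
        q,e1,e2=track(q,Rk,pk,P);res.append((q.round(2),round(e1,4),round(e2,3)))
    return q,res
E
python3 - <<'E'
from sim import *
q0=[-0.02648159,  0.61591866, -0.01260317,  1.42490733,  0.00804919,1.1033526 , -0.04040082]
P=dict(P0);P['d7']-=.06
for th in (-40,-25,-10,0,10,25,40):
  for dr in (1,-1):
    t=np.radians(th)
    R,p=pose(t,1,lift=.12); q,e,f=track(q0,R,p,P); qa=q
    q,e1,f1=track(q,*pose(t,1),P); qA=q
    q,_,_=track(q,R,p,P); q,res=flip(q,t,dr,P)
    qB,e2,f2=track(q,*pose(-t,-1),P)
    print(th,dr,"A",qA.round(2),round(e1,4),round(f1,3),"B",qB.round(2),round(e2,4),round(f2,3), [ (a,b) for _,a,b in res])
E
```

```text
-40 1 A [-0.61  0.82  0.37  1.82  0.79  0.7  -1.05] 0.0 0.0 B [ 0.07  0.84  0.32  1.75 -1.19  1.1  -1.81] 0.0 0.0 [(np.float64(0.0), np.float64(0.0)), (np.float64(0.0), np.float64(0.0)), (np.float64(0.0), np.float64(0.0)), (np.float64(0.0), np.float64(0.0))]
-40 -1 A [-0.61  0.82  0.37  1.82  0.79  0.7  -1.05] 0.0 0.0 B [-0.5   1.37  1.24  1.75  4.44  1.83 -1.77] 0.0 0.0 [(np.float64(0.0), np.float64(0.0)), (np.float64(0.0), np.float64(0.0)), (np.float64(0.0), np.float64(0.0)), (np.float64(0.0727), np.float64(0.028))]
-25 1 A [-0.47  0.71  0.31  1.89  0.63  0.48 -0.79] 0.0 0.0 B [-0.03  0.73  0.32  1.85 -1.1   0.81 -1.94] 0.0 0.0 [(np.float64(0.0), np.float64(0.0)), (np.float64(0.0), np.float64(0.0)), (np.float64(0.0), np.float64(0.0)), (np.float64(0.0), np.float64(0.0))]
-25 -1 A [-0.47  0.71  0.31  1.89  0.63  0.48 -0.79] 0.0 0.0 B [ 0.81  0.79 -0.76  2.3   4.47  0.03 -0.96] 0.156 0.124 [(np.float64(0.0), np.float64(0.0)), (np.float64(0.0), np.float64(0.0)), (np.float64(0.0586), np.float64(0.032)), (np.float64(0.193), np.float64(0.128))]
-10 1 A [-0.21  0.63  0.15  1.92  0.29  0.35
[... 1864 characters left out ...]
0.75  1.99] 0.0 0.0 [(np.float64(0.0), np.float64(0.0)), (np.float64(0.0), np.float64(0.0)), (np.float64(0.0), np.float64(0.0)), (np.float64(0.0), np.float64(0.0))]
40 1 A [ 0.6   0.85 -0.37  1.75 -0.68  0.78  1.04] 0.0 0.0 B [ 1.9  -0.28 -1.28  2.4  -1.34  0.03 -1.23] 0.4036 0.29 [(np.float64(0.0), np.float64(0.0)), (np.float64(0.1605), np.float64(0.066)), (np.float64(0.1904), np.float64(0.092)), (np.float64(0.3036), np.float64(0.369))]
40 -1 A [ 0.6   0.85 -0.37  1.75 -0.68  0.78  1.04] 0.0 0.0 B [-0.05  0.82 -0.34  1.82  1.29  1.05  1.82] 0.0 0.0 [(np.float64(0.0), np.float64(0.0)), (np.float64(0.0), np.float64(0.0)), (np.float64(0.0), np.float64(0.0)), (np.float64(0.0), np.float64(0.0))]
```

```bash
python3 - <<'E'
from kin import *
from cell import readout
s=readout.sense()
R,p=pose(np.radians(20),1,lift=.07); print(p,delta(R,p,s))
E
```

```text
[ 0.56131547 -0.00608145  0.14361909] [-0.319 -0.452  0.135 -0.03  -0.44   0.435]
```

Call:
{"name": "move_arm", "arguments": {
  "steps": [-0.06,-0.09,0.03,-0.01,-0.09,0.06,-0.3,-0.13,-0.18,0.05,-0.01,-0.18,0.14,-0.1,-0.19,-0.27,0.08,-0.02,-0.27,0.23,0,-0.26,-0.36,0.11,-0.02,-0.36,0.33,0,-0.32,-0.45,0.135,-0.03,-0.44,0.4,0,-0.32,-0.45,0.135,-0.03,-0.44,0.435,0,-0.32,-0.45,0.135,-0.03,-0.44,0.435,0,-0.32,-0.45,0.135,-0.03,-0.44,0.435,0,-0.32,-0.45,0.135,-0.03,-0.44,0.435,0,-0.32,-0.45,0.135,-0.03,-0.44,0.435,0],
  "force": 40
}}

```text
clock: 1.4
tool_pos: [0.5617, -0.0067, 0.144]
eef_rot: [2.862, 0.335, 1.414]
contact_force: [-0.7, -0.6, -0.3]
opening: 0.0429
```

```bash
python3 - <<'E'
from kin import *
from h import *
from cell import readout,cams
s=readout.sense(); print({k:np.round(v,3) for k,v in s.items()})
d=cams.snapshot("wrist"); cv2.imwrite("pics/wrist1.png",d["image"]); np.savez("pics/wrist1.npz",**d)
R,p=pose(np.radians(20),1); print(p,delta(R,p,s))
X=cloud(d);o=orange(d);P=X[o];P=P[np.isfinite(P).all(1)];t=P[P[:,2]>.1]
print(np.percentile(t,[1,50,99],axis=0),pc(t)[1][0])
E
```

```text
{'clock': np.float64(1.4), 'joint_positions': array([-0.5  ,  0.576,  0.378,  1.981,  0.43 ,  0.496, -0.671]), 'joint_vel': array([-0.01 , -0.001,  0.   ,  0.005,  0.002, -0.001, -0.   ]), 'joint_torque': array([ 6.8000e-02, -3.7521e+01,  4.6100e+00, -1.1407e+01,  6.2700e-01,
        0.0000e+00,  2.0000e-03]), 'tool_pos': array([ 0.562, -0.007,  0.144]), 'eef_rot': array([2.862, 0.335, 1.414]), 'contact_force': array([-0.667, -0.573, -0.323]), 'ft_torque': array([ 0.372,  0.275, -0.011]), 'opening': np.float64(0.043)}
[ 0.57939901 -0.00718748  0.07600428] [ 0.002 -0.002 -0.002  0.122 -0.003  0.329]
[[ 0.56400836 -0.03027399  0.10089495]
 [ 0.56986241  0.01031246  0.1096027 ]
 [ 0.57780168  0.02991327  0.11134667]] [-0.07855633 -0.99578017  0.04744214]
```

View pics/wrist1.png

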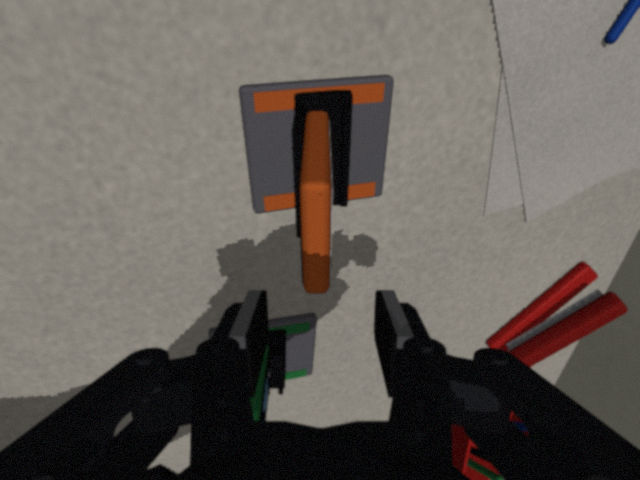

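```bash
python3 - <<'E'
from sim import *
from cell import readout
s=readout.sense();q=s['joint_positions'];print(q)
R,p=fk(q);print(Ro.from_matrix(R).as_euler('xyz'),s['eef_rot'],p,s['tool_pos'])
print(R.round(2)); R,p=pose(np.radians(20),1,lift=.07);print(R.round(2)); print(Ro.from_euler('xyz',s['eef_rot']).as_matrix().round(2))
E
```

```text
[-0.50030081  0.57583467  0.37792628  1.98167316  0.43042904  0.4954899
 -0.67130608]
[ 2.86240174 -0.33468774  1.7266071 ] [2.86240174 0.33468774 1.41498555] [0.55343098 0.03455374 0.05977437] [ 0.56159289 -0.00644217  0.14391114]
[[-0.15  0.96  0.22]
 [ 0.93  0.06  0.35]
 [ 0.33  0.26 -0.91]]
[[ 0.15  0.96  0.22]
 [ 0.93 -0.06 -0.36]
 [-0.33  0.26 -0.91]]
[[ 0.15  0.96  0.22]
 [ 0.93 -0.06 -0.35]
 [-0.33  0.26 -0.91]]
```

```bash
cat > kin2.py <<'E'
import kin
from kin import *
Zm=lambda a:Rz(-a)
def fkv(q,v):
    o=np.asarray(v).reshape(5,3)
    p=np.array([0,0,0.])+o[0]*[0,0,1]
    R=Zm(q[0])@Ry(q[1])@Zm(q[2]); p=p+R@o[1]
    R=R@Ry(q[3])@Zm(q[4]); p=p+R@o[2]
    R=R@Ry(q[5]); p=p+R@o[3]
    R=R@Zm(q[6])@Rz(np.pi/2); p=p+R@(o[4]*[0,0,1]); return R,p
V0=np.array([0,0,.36,0,0,.44,0,0,.44,0,0,0,0,0,.3])
DATA=[([-0.02648159,0.61591866,-0.01260317,1.42490733,0.00804919,1.1033526,-0.04040082],[.64925,0,.23014]),
([-0.50030081,0.57583467,0.37792628,1.98167316,0.43042904,0.4954899,-0.67130608],[0.56159289,-0.00644217,0.14391114])]
def fit(data=DATA):
    f=lambda v:np.r_[np.concatenate([fkv(q,v)[1]-p for q,p in data])*100,(v-V0)*.1]
    s=least_squares(f,V0);return s.x,max(np.linalg.norm(fkv(q,s.x)[1]-p) for q,p in data)
V,err=fit()
kin.fk=lambda q,P=None:fkv(q,V)
E
sed 's/from kin import \*/from kin2 import *\nfk=kin.fk/' sim.py > sim2.py
python3 - <<'E'
from sim2 import *
print(V.round(3),err,Ro.from_matrix(fk(DATA[1][0])[0]).as_euler('xyz'))
q0=DATA[1][0]
for th in (-30,-20,-10,0,10,20,30):
  for dr in (1,-1):
    t=np.radians(th)
    R,p=pose(t,1,lift=.12); q,e,f=track(q0,R,p,V)
    q,e1,f1=track(q,*pose(t,1),V); qA=q
    q,_,_=track(q,R,p,V); q,res=flip(q,t,dr,V)
    qB,e2,f2=track(q,*pose(-t,-1),V)
    print(th,dr,"A",qA.round(2),round(e1,4),"B",qB.round(2),round(e2,4), [ (list(q),float(a)) for q,a,b in res] if th==20 and dr==-1 else '')
E
```

```text
[ 0.     0.     0.341  0.007  0.016  0.442  0.005 -0.019  0.399 -0.035
 -0.019 -0.009  0.     0.     0.291] 1.307816079043531e-07 [2.86240174 0.33468774 1.41498555]
-30 1 A [ 0.59  0.79 -0.52  1.86 -0.47  0.46  0.65] 0.0 B [ 0.18  0.81 -0.52  1.91  1.34  0.97  1.75] 0.0 
-30 -1 A [ 0.59  0.79 -0.52  1.86 -0.47  0.46  0.65] 0.0 B [-1.1   1.39  1.3   1.79 -1.05  0.8  -2.82] 0.0211 
-20 1 A [ 0.41  0.72 -0.39  1.9  -0.35  0.35  0.44] 0.0 B [ 0.21  0.74 -0.44  1.96  1.26  0.72  1.85] 0.0 
-20 -1 A [ 0.41  0.72 -0.39  1.9  -0.35  0.35  0.44] 0.0 B [-0.98  1.13  1.1   1.81 -0.93  0.66 -2.81] 0.0 
-10 1 A [ 0.19  0.67 -0.2   1.94 -0.16  0.28  0.16] 0.0 B [ 0.24  0.7  -0.37  1.99  1.12  0.48  2.02] 0.0 
-10 -1 A [ 0.19  0.67 -0.2   1.94 -0.16  0.28  0.16] 0.0 B [-0.78  0.91  0.86  1.85 -0.87  0.54 -2.71] 0.0 
0 1 A [-0.07  0.66  0.02  1.96  0.06  0.26 -0.17] 0.0 B [ 0.34  0.7  -0.41  2.01  0.92  0.33  2.27] 0.0 
0 -1 A [-0.07  0.66  0.02  1.96  0.06  0.26 -0.17] 0.0 B [-0.47  0.74  0.52  1.88 -0.77  0.44 -2.64] 0.0 
10 1 A [-0.3   0.69  0.23  1.96  0.27  0.29 -0.47] 0.0 B [ 0.65  0.81 -0.71 
[... 412 characters left out ...]
oat64(1.79), np.float64(0.07), np.float64(0.89), np.float64(-1.03)], 0.0), ([np.float64(-0.37), np.float64(0.55), np.float64(0.44), np.float64(1.7), np.float64(-0.26), np.float64(1.04), np.float64(-1.47)], 0.0), ([np.float64(-0.31), np.float64(0.53), np.float64(0.5), np.float64(1.75), np.float64(-0.59), np.float64(1.01), np.float64(-1.92)], 0.0), ([np.float64(-0.33), np.float64(0.47), np.float64(0.57), np.float64(1.9), np.float64(-0.91), np.float64(0.82), np.float64(-2.36)], 0.0)]
30 1 A [-0.61  0.81  0.47  1.9   0.53  0.5  -0.88] 0.0 B [ 0.79  0.91 -0.78  2.17  4.47  0.03 -1.04] 0.1565 
30 -1 A [-0.61  0.81  0.47  1.9   0.53  0.5  -0.88] 0.0 B [-0.14  0.77  0.47  1.79 -1.25  0.94 -2.  ] 0.0
```

Model now matches. A 20° side tilt with the turn in the negative direction fits the joint ranges. Descending and closing.

Call:
{"name": "move_arm", "arguments": {
  "steps": [0,0,0,0.03,0,0.08,0,0,0,0,0.06,0,0.16,0,0,0,0,0.09,0,0.24,0,0,0,0,0.11,0,0.3,0,0,0,0,0.12,0,0.33,0,0,0,0,0.12,0,0.33,0,0,0,0,0.12,0,0.33,0.4,0,0,0,0.12,0,0.33,1,0,0,0,0.12,0,0.33,1,0,0,0,0.12,0,0.33,1],
  "force": 40
}}

```text
clock: 2.7
tool_pos: [0.5798, -0.0075, 0.0765]
eef_rot: [2.862, 0.335, 1.415]
contact_force: [-1.3, 0.5, 2.5]
opening: 0.0133
```

```bash
python3 - <<'E'
from kin import *
from h import *
from cell import readout,cams
s=readout.sense(); print({k:np.round(v,3) for k,v in s.items()})
d=cams.snapshot("side"); cv2.imwrite("pics/side2.png",d["image"][150:400,150:470])
R,p=pose(np.radians(20),1); print(delta(R,p,s))
R,p=pose(np.radians(20),1,lift=.12); print(p,delta(R,p,s))
E
```

```text
{'clock': np.float64(2.7), 'joint_positions': array([-0.491,  0.716,  0.394,  1.981,  0.438,  0.359, -0.717]), 'joint_vel': array([-0.001,  0.001, -0.001,  0.001,  0.001, -0.   , -0.   ]), 'joint_torque': array([ 4.1200e-01, -3.9565e+01,  5.6450e+00, -9.1690e+00,  4.7800e-01,
       -1.9000e-01,  8.0000e-03]), 'tool_pos': array([ 0.58 , -0.008,  0.077]), 'eef_rot': array([2.862, 0.335, 1.415]), 'contact_force': array([-1.313,  0.53 ,  2.52 ]), 'ft_torque': array([ 0.24 ,  0.414, -0.1  ]), 'opening': np.float64(0.013)}
[ 0.002 -0.002 -0.002  0.002 -0.003  0.001]
[ 0.54839865 -0.00529142  0.19191538] [ 0.002 -0.002 -0.002 -0.202 -0.002 -0.563]
```

View pics/side2.png

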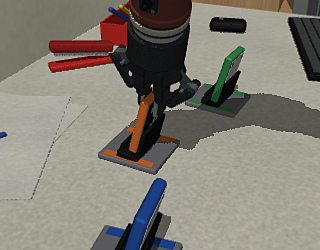

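Call:
{"name": "move_arm", "arguments": {
  "steps": [0,0,0,-0.01,0,-0.03,1,0,0,0,-0.03,0,-0.08,1,0,0,0,-0.055,0,-0.16,1,0,0,0,-0.09,0,-0.25,1,0,0,0,-0.12,0,-0.34,1,0,0,0,-0.155,0,-0.43,1,0,0,0,-0.18,0,-0.51,1,0,0,0,-0.2,0,-0.56,1,0,0,0,-0.2,0,-0.56,1,0,0,0,-0.2,0,-0.56,1],
  "force": 40
}}

```text
clock: 4.0
tool_pos: [0.5486, -0.0051, 0.1909]
eef_rot: [2.863, 0.335, 1.415]
contact_force: [0.1, 0.0, -2.1]
opening: 0.0137
```

```bash
cat > fl.py <<'E'
from kin import *
from cell import readout
def flippose(k,dr=-1,th=20,h=.03,lift=.12,dx=0.):
    R,p=pose(np.radians(th),1,lift=lift,h=h);hp=p-.0187*R[:,2]+np.array([dx,0,0])
    Rk=Ro.from_rotvec(up*dr*np.radians(k)).as_matrix()@R
    return Rk,hp+Rk[:,2]*.0187
E
python3 - <<'E'
from fl import *
from h import *
from cell import cams
s=readout.sense(); print({k:np.round(v,3) for k,v in s.items()})
d=cams.snapshot("scene"); cv2.imwrite("pics/scene3.png",d["image"]); np.savez("pics/scene3.npz",**d)
for k in (22,45): print(k,flippose(k)[1],delta(*flippose(k),s))
E
```

```text
{'clock': np.float64(4.0), 'joint_positions': array([-0.511,  0.483,  0.368,  1.966,  0.422,  0.602, -0.639]), 'joint_vel': array([ 0.001,  0.01 , -0.001,  0.001, -0.   , -0.   , -0.001]), 'joint_torque': array([ 2.5000e-02, -3.6358e+01,  4.1380e+00, -1.3593e+01,  8.7900e-01,
       -5.6000e-02, -4.0000e-03]), 'tool_pos': array([ 0.549, -0.005,  0.191]), 'eef_rot': array([2.863, 0.335, 1.415]), 'contact_force': array([ 0.13 ,  0.014, -2.082]), 'ft_torque': array([0.473, 0.341, 0.004]), 'opening': np.float64(0.014)}
22 [ 0.54611714 -0.00468529  0.19129528] [ 0.168 -0.002  0.458 -0.001 -0.012 -0.005]
45 [ 0.54415277 -0.00315495  0.19074487] [ 0.342 -0.002  0.938  0.006 -0.022 -0.008]
```

View pics/scene3.png

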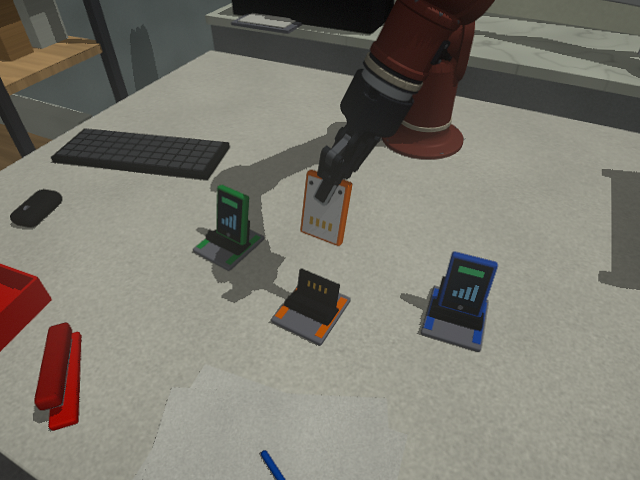

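Display held at (326,208), with the dock empty below. Turning in 45° parts.

Call:
{"name": "move_arm", "arguments": {
  "steps": [0.04,0,0.1,0,0,0,1,0.08,0,0.23,0,-0.01,0,1,0.14,0,0.38,0,-0.01,0,1,0.2,0,0.54,0,-0.01,-0.01,1,0.26,0,0.7,0,-0.02,-0.01,1,0.31,0,0.84,0.01,-0.02,-0.01,1,0.34,0,0.94,0.01,-0.02,-0.01,1,0.34,0,0.94,0.01,-0.02,-0.01,1,0.34,0,0.94,0.01,-0.02,-0.01,1,0.34,0,0.94,0.01,-0.02,-0.01,1]
}}

```text
clock: 5.3
tool_pos: [0.5444, -0.002, 0.1905]
eef_rot: [2.955, 0.158, 0.678]
contact_force: [-0.7, 0.5, -2.1]
opening: 0.0135
```

```bash
python3 - <<'E'
from fl import *
s=readout.sense(); print(s['joint_positions'].round(2),s['tool_pos'])
print(delta(*flippose(45),s),delta(*flippose(90),s))
E
```

```text
[-0.44  0.54  0.42  1.79  0.04  0.87 -0.98] [ 0.5443717  -0.00200514  0.19054494]
[ 0.001 -0.002  0.001 -0.005  0.004  0.   ] [ 0.342 -0.002  0.94   0.004 -0.019 -0.003]
```

Call:
{"name": "move_arm", "arguments": {
  "steps": [0.04,0,0.1,0,0,0,1,0.08,0,0.23,0,0,0,1,0.14,0,0.38,0,-0.01,0,1,0.2,0,0.54,0,-0.01,0,1,0.26,0,0.7,0,-0.01,0,1,0.31,0,0.84,0,-0.02,0,1,0.34,0,0.94,0,-0.02,0,1,0.34,0,0.94,0,-0.02,0,1,0.34,0,0.94,0,-0.02,0,1,0.34,0,0.94,0,-0.02,0,1]
}}

```text
clock: 6.55
tool_pos: [0.5418, 0.0015, 0.1898]
eef_rot: [3.141, 0.085, -0.059]
contact_force: [-0.5, 0.9, -2.9]
opening: 0.0132
```

```bash
python3 - <<'E'
from fl import *
s=readout.sense(); print(s['joint_positions'].round(2),s['tool_pos'])
print(delta(*flippose(90),s),delta(*flippose(135),s))
E
```

```text
[-0.35  0.57  0.49  1.73 -0.31  1.   -1.36] [0.54182398 0.00148547 0.18978331]
[ 0.001 -0.002  0.003  0.004 -0.    -0.003] [ 0.342 -0.002  0.943  0.013 -0.023 -0.006]
```

Call:
{"name": "move_arm", "arguments": {
  "steps": [0.04,0,0.1,0,0,0,1,0.08,0,0.23,0,0,0,1,0.14,0,0.38,0,-0.01,0,1,0.2,0,0.54,0,-0.01,0,1,0.26,0,0.7,0.01,-0.01,0,1,0.31,0,0.84,0.01,-0.02,0,1,0.34,0,0.94,0.01,-0.02,-0.01,1,0.34,0,0.94,0.01,-0.02,-0.01,1,0.34,0,0.94,0.01,-0.02,-0.01,1,0.34,0,0.94,0.01,-0.02,-0.01,1]
}}

```text
clock: 7.8
tool_pos: [0.5444, 0.0057, 0.1915]
eef_rot: [-2.956, 0.157, -0.796]
contact_force: [-0.6, 0.4, -1.0]
opening: 0.0133
```

```bash
python3 - <<'E'
from fl import *
s=readout.sense(); print(s['joint_positions'].round(2),s['tool_pos'])
print(delta(*flippose(135),s),delta(*flippose(180),s))
E
```

```text
[-0.28  0.56  0.57  1.82 -0.65  0.98 -1.76] [0.54435427 0.00572428 0.19152678]
[ 0.002 -0.002  0.005  0.001 -0.001  0.004] [ 0.343 -0.002  0.945  0.01  -0.024  0.001]
```

Call:
{"name": "move_arm", "arguments": {
  "steps": [0.04,0,0.1,0,0,0,1,0.08,0,0.23,0,0,0,1,0.14,0,0.38,0,-0.01,0,1,0.2,0,0.54,0,-0.01,0,1,0.26,0,0.7,0.01,-0.01,0,1,0.31,0,0.84,0.01,-0.02,0,1,0.343,0,0.945,0.01,-0.024,0,1,0.343,0,0.945,0.01,-0.024,0,1,0.343,0,0.945,0.01,-0.024,0,1,0.343,0,0.945,0.01,-0.024,0,1]
}}

```text
clock: 9.05
tool_pos: [0.5495, 0.0075, 0.1921]
eef_rot: [-2.863, 0.335, -1.537]
contact_force: [0.2, -0.6, -2.6]
opening: 0.0129
```

```bash
python3 - <<'E'
from fl import *
from h import *
from cell import cams
s=readout.sense(); print(s['joint_positions'].round(2),s['tool_pos'],s['opening'])
print(delta(*flippose(180),s))
tp=s['tool_pos']
for n in ("scene","side"):
    d=cams.snapshot(n); cv2.imwrite(f"pics/{n}4.png",d["image"]); np.savez(f"pics/{n}4.npz",**d)
    X=cloud(d);H=hue(d)
    o=orange(d);P=X[o];P=P[np.isfinite(P).all(1)];P=P[(P[:,2]>.08)&(abs(P[:,1])<.1)&(P[:,0]>.4)&(P[:,0]<.7)]
    # coords in nominal display frame relative to expected centre (C + .12 up)
    E=C+up*.12
    q=np.stack([(P-E)@nrm,(P-E)@lat,(P-E)@up],1)
    print(n,len(P),np.percentile(q,[1,5,50,95,99],axis=0).round(4).tolist())
d=np.load("pics/scene4.npz");X=cloud(d)
q=np.stack([(X-E)@nrm,(X-E)@lat,(X-E)@up],-1)
m=(abs(q[...,0]-.007)<.008)&(abs(q[...,1])<.028)&(q[...,2]>-.045)&(q[...,2]<.0)
c,vt,sg=pc(X[m]); n=vt[2]*np.sign(vt[2][0]); print("screen plane",m.sum(),(c-E)@nrm,n,"lean",np.degrees(np.arcsin(n[2])),"yaw",np.degrees(np.arctan2(n[1],n[0])))
E
```

```text
[-0.28  0.51  0.63  2.   -1.03  0.82 -2.12] [0.54950997 0.00748543 0.19214654] 0.012854952590380926
[-0.001 -0.002  0.002  0.     0.002  0.001]
scene 549 [[-0.0016, -0.028, -0.0446], [-0.0003, -0.027, -0.0428], [0.0066, 0.032, 0.0138], [0.0091, 0.0349, 0.049], [0.0096, 0.0352, 0.0495]]
side 766 [[-0.0068, -0.0185, -0.043], [-0.0062, -0.0031, -0.0373], [-0.001, 0.0333, 0.0172], [0.0051, 0.0351, 0.0488], [0.0059, 0.0357, 0.0494]]
screen plane 1008 0.008986981769319138 [ 0.96666207 -0.06301293  0.248181  ] lean 14.369899206315878 yaw -3.729611986707662
```

View pics/scene4.png

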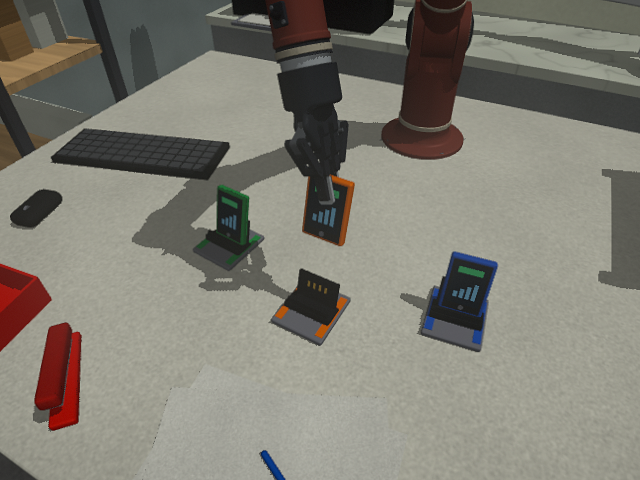

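View pics/side4.png

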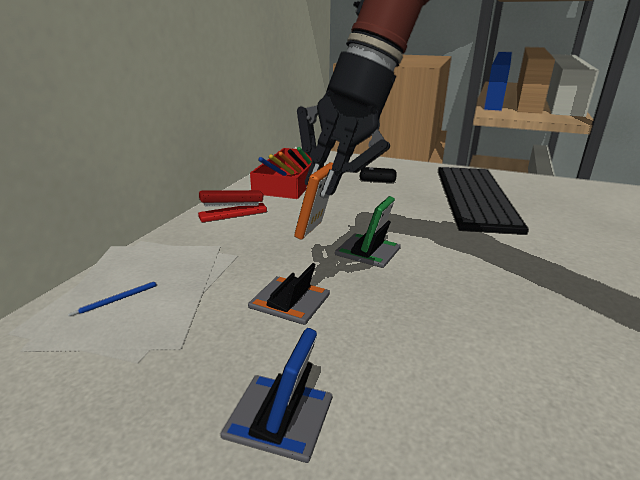

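Flipped: the scene view shows the screen outward (328,210). Now comparing the held display's measured offset with the original seat, through the same pipeline.

```bash
python3 - <<'E'
from fl import *
from h import *
def meas(f,E,n):
    d=np.load(f);X=cloud(d);o=orange(d)
    q=np.stack([(X-E)@nrm,(X-E)@lat,(X-E)@up],-1)
    box=(abs(q[...,0])<.014)&(abs(q[...,1])<.045)&(abs(q[...,2])<.058)&np.isfinite(q).all(-1)
    P=q[box&o]; Pu=P[P[:,2]>.0]
    print(f,"orange pct",np.percentile(Pu,[1,3,50,97,99],axis=0).round(4).tolist())
    m=box&(abs(q[...,0]-.007)<.007)&(abs(q[...,1])<.028)&(q[...,2]>-.002)&(q[...,2]<.045)&(q[...,1]<0.03)
    if n=="scene":
        W=q[m]; A=np.c_[W[:,1:],np.ones(len(W))]; co=np.linalg.lstsq(A,W[:,0],rcond=None)[0]; 
        for _ in range(3):
            r=W[:,0]-A@co; k=abs(r)<.0025; co=np.linalg.lstsq(A[k],W[k,0],rcond=None)[0]
        print("front face nrm offset at centre",co[2],"slopes deg",np.degrees(co[:2]),k.sum())
    top=P[(P[:,2]>.04)]; print("top-edge normals mid",np.percentile(top[:,0],[2,98]),"top z",np.percentile(top[:,2],98))
for n in("scene","side"):
    meas(f"pics/{n}0.npz",C,n); meas(f"pics/{n}4.npz",C+up*.12,n)
for n in("scene","side","wrist"):
    d=np.load(f"pics/{n}0.npz");X=cloud(d);o=orange(d)
    P=X[o];P=P[np.isfinite(P).all(1)];P=P[(P[:,2]<.02)&(abs(P[:,1])<.08)&(P[:,0]>.5)&(P[:,0]<.7)]
    q=(P-C)@lat; print(n,"dock lat extents",np.percentile(q,[.5,99.5]), np.percentile(q,[.5,99.5]).mean())
E
```

```text
pics/scene0.npz orange pct [[-0.0038, -0.0317, 0.0022], [-0.0024, -0.0309, 0.0046], [0.004, 0.0148, 0.0466], [0.0069, 0.0311, 0.0499], [0.0073, 0.0314, 0.0501]]
front face nrm offset at centre 0.006568411464507366 slopes deg [-0.09467142 -0.14631146] 907
top-edge normals mid [-0.00234831  0.00688925] top z 0.05007737113316286
pics/scene4.npz orange pct [[-0.0013, -0.028, 0.001], [-0.0009, -0.0273, 0.0027], [0.0062, 0.0314, 0.037], [0.0093, 0.035, 0.0494], [0.0097, 0.0351, 0.0498]]
front face nrm offset at centre 0.008968198742952111 slopes deg [ 0.0879057  -0.32113521] 784
top-edge normals mid [-0.00042555  0.00947364] top z 0.04983557874132705
pics/side0.npz orange pct [[-0.0089, -0.031, 0.0013], [-0.0086, -0.0282, 0.0032], [-0.0034, 0.0279, 0.0454], [0.0032, 0.0313, 0.0499], [0.0037, 0.0317, 0.0503]]
top-edge normals mid [-0.00874169  0.00304492] top z 0.05033880494197925
pics/side4.npz orange pct [[-0.0068, -0.0215, 0.0007], [-0.0065, -0.0136, 0.0021], [-0.001, 0.0329, 0.0368], [0.0053, 0.0351, 0.0491], [0.0059, 0.0357, 0.0495]]
top-edge normals mid [-0.0065423  0.0052392] top z 0.04955357760273855
scene dock lat extents [-0.04170079  0.04204464] 0.0001719211444370164
side dock lat extents [-0.04289545  0.04265951] -0.00011797061147275634
wrist dock lat extents [-0.04280894  0.04025979] -0.0012745780802683113
```

```bash
python3 - <<'E'
from fl import *
s=readout.sense(); off=-.0037*lat-.002*nrm+.0005*up
for l in (.12,.06,.02,.001):
    R,p=flippose(180,lift=l); print(l,p+off,delta(R,p+off,s))
E
```

```text
0.12 [0.54689626 0.00390901 0.19188071] [-0.001 -0.002  0.001  0.017  0.011 -0.008]
0.06 [0.56239644 0.00296098 0.13392516] [-0.001 -0.002  0.001  0.119  0.012  0.274]
0.02 [0.57272989 0.00232896 0.09528812] [-0.001 -0.002  0.001  0.187  0.012  0.462]
0.001 [0.57763828 0.00202875 0.07693553] [-0.001 -0.002  0.001  0.219  0.012  0.551]
```

Call:
{"name": "move_arm", "arguments": {
  "steps": [0,0,0,0.017,0.011,-0.008,1,0,0,0,0.02,0.012,0.01,1,0,0,0,0.05,0.012,0.08,1,0,0,0,0.08,0.012,0.17,1,0,0,0,0.115,0.012,0.26,1,0,0,0,0.145,0.012,0.35,1,0,0,0,0.17,0.012,0.42,1,0,0,0,0.187,0.012,0.462,1,0,0,0,0.187,0.012,0.462,1,0,0,0,0.187,0.012,0.462,1]
}}

```text
clock: 10.4
tool_pos: [0.5729, 0.0021, 0.0957]
eef_rot: [-2.862, 0.335, -1.537]
contact_force: [1.8, -0.9, -2.4]
opening: 0.0135
```

```bash
python3 - <<'E'
from fl import *
from h import *
from cell import cams
s=readout.sense(); off=-.0037*lat-.002*nrm+.0005*up
print(s['joint_positions'].round(2),s['contact_force'])
for l in (.02,.001):
    R,p=flippose(180,lift=l); print(l,p+off,delta(R,p+off,s))
d=cams.snapshot("side"); cv2.imwrite("pics/side5.png",cv2.resize(d["image"][170:340,220:400],None,fx=3,fy=3))
E
```

```text
[-0.17  0.68  0.5   2.03 -1.27  0.72 -1.87] [ 1.76819712 -0.93138374 -2.35379482]
0.02 [0.57272989 0.00232896 0.09528812] [-0.002 -0.002  0.002 -0.     0.002  0.002]
0.001 [0.57763828 0.00202875 0.07693553] [-0.002 -0.002  0.002  0.032  0.002  0.091]
```

View pics/side5.png

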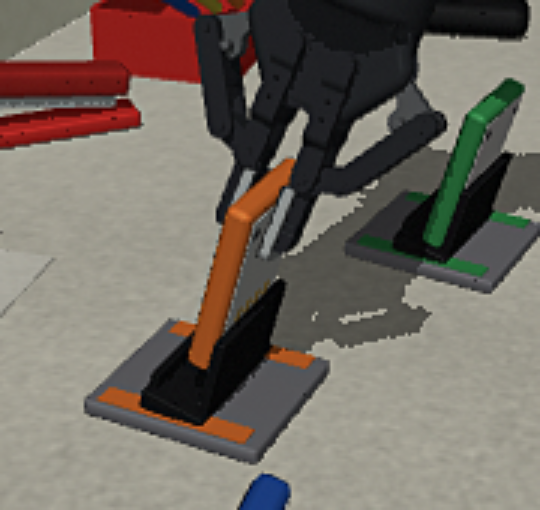

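```bash
python3 - <<'E'
from sim2 import *
from fl import flippose,readout
import kin2
s=readout.sense();q=s['joint_positions'];print(q.round(3),fk(q)[1]-s['tool_pos'])
b=fk(q)[1]-s['tool_pos']; off=-.0037*lat-.002*nrm+.0005*up
for l in (.01,.001):
    R,p=flippose(180,lift=l);qq,e,f=track(q,R,p+off+b,V);print(qq.round(3),e)
E
```

```text
[-0.174  0.682  0.501  2.026 -1.271  0.724 -1.866] [-0.0781782  -0.03204081 -0.03478592]
[-0.164  0.708  0.49   2.015 -1.293  0.722 -1.846] 1.1895462715152293e-14
[-0.155  0.73   0.48   2.005 -1.313  0.719 -1.829] 1.8299699821072237e-14
```

Call:
{"name": "move_arm", "arguments": {
  "steps": [0,0,0,0.004,0.002,0.01,1,0,0,0,0.008,0.002,0.024,1,0,0,0,0.013,0.002,0.038,1,0,0,0,0.018,0.002,0.052,1,0,0,0,0.023,0.002,0.066,1,0,0,0,0.027,0.002,0.078,1,0,0,0,0.03,0.002,0.086,1,0,0,0,0.032,0.002,0.091,1,0,0,0,0.032,0.002,0.091,1,0,0,0,0.032,0.002,0.091,1]
}}

```text
clock: 11.7
tool_pos: [0.5779, 0.002, 0.0771]
eef_rot: [-2.861, 0.334, -1.537]
contact_force: [4.0, -0.1, -1.7]
opening: 0.0138
```

```bash
python3 - <<'E'
from fl import *
from h import *
from cell import cams
s=readout.sense(); off=-.0037*lat-.002*nrm+.0005*up
print(s['joint_positions'].round(2),s['contact_force'])
R,p=flippose(180,lift=.001); print(p+off,delta(R,p+off,s))
d=cams.snapshot("side"); cv2.imwrite("pics/side6.png",cv2.resize(d["image"][170:340,220:400],None,fx=3,fy=3))
E
```

```text
[-0.14  0.71  0.45  2.02 -1.31  0.69 -1.83] [ 4.02528747 -0.121139   -1.65779276]
[0.57763828 0.00202875 0.07693553] [-0.003 -0.003  0.002 -0.     0.001  0.001]
```

View pics/side6.png

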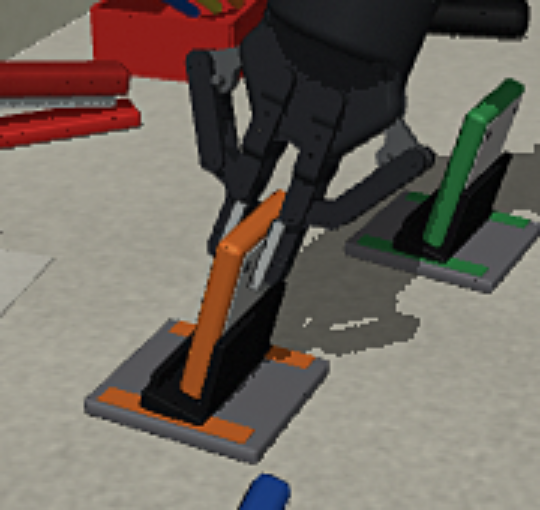

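Call:
{"name": "move_arm", "arguments": {
  "steps": [0,0,0,0,0,0,0.55,0,0,0,0,0,0,0.45,0,0,0,0,0,0,0.35,0,0,0,0,0,0,0.25,0,0,0,0,0,0,0.15,0,0,0,0,0,0,0.05,0,0,0,0,0,0,0,0,0,0,0,0,0,0,0,0,0,0,0,0,0,0,0,0,0,0,0,0]
}}

```text
clock: 13.0
tool_pos: [0.5779, 0.0019, 0.0771]
eef_rot: [-2.861, 0.334, -1.537]
contact_force: [0.4, -1.1, -0.3]
opening: 0.0427
```

```bash
python3 - <<'E'
from fl import *
from h import *
from cell import cams
s=readout.sense()
print(s['joint_positions'].round(2),s['contact_force'])
R,p=flippose(180,lift=.001); p2=p+up*.15
print(delta(R,p2,s))
d=cams.snapshot("side"); cv2.imwrite("pics/side7.png",cv2.resize(d["image"][170:340,220:400],None,fx=3,fy=3))
E
```

```text
[-0.14  0.71  0.45  2.02 -1.31  0.69 -1.83] [ 0.40689659 -1.07284157 -0.3279875 ]
[-0.003 -0.003  0.002 -0.272 -0.01  -0.696]
```

View pics/side7.png

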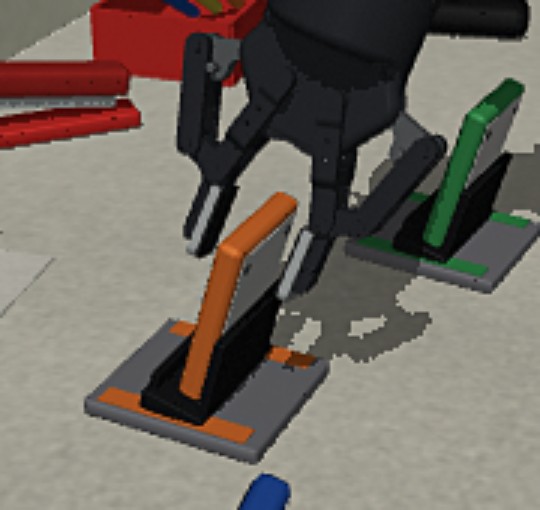

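Call:
{"name": "move_arm", "arguments": {
  "steps": [0,0,0,-0.02,0,-0.05,0,0,0,0,-0.055,0,-0.14,0,0,0,0,-0.1,0,-0.25,0,0,0,0,-0.14,0,-0.36,0,0,0,0,-0.18,0,-0.47,0,0,0,0,-0.22,0,-0.57,0,0,0,0,-0.25,0,-0.65,0,0,0,0,-0.27,0,-0.69,0,0,0,0,-0.27,0,-0.69,0,0,0,0,-0.27,0,-0.69,0]
}}

```text
clock: 14.3
tool_pos: [0.5392, 0.0083, 0.2195]
eef_rot: [-2.863, 0.334, -1.537]
contact_force: [-0.0, 0.5, -0.0]
opening: 0.0428
```

```bash
python3 - <<'E'
from fl import *
from h import *
from cell import cams
s=readout.sense(); print(s['clock'],s['tool_pos'],s['contact_force'])
for n in ("scene","side"):
    d=cams.snapshot(n); cv2.imwrite(f"pics/{n}8.png",d["image"]); np.savez(f"pics/{n}8.npz",**d)
    for f in (f"pics/{n}0.npz",f"pics/{n}8.npz"):
        d=np.load(f);X=cloud(d);o=orange(d);q=np.stack([(X-C)@nrm,(X-C)@lat,(X-C)@up],-1)
        box=(abs(q[...,0])<.014)&(abs(q[...,1])<.045)&(abs(q[...,2])<.058)&np.isfinite(q).all(-1)
        P=q[box&o];P=P[P[:,2]>0];print(f,np.percentile(P,[1,50,99],axis=0).round(4).tolist())
        if n=="scene":
            W=q[box&(abs(q[...,1])<.027)&(q[...,2]>0)&(q[...,2]<.042)&(q[...,0]>0)]
            A=np.c_[W[:,1:],np.ones(len(W))];co=np.linalg.lstsq(A,W[:,0],rcond=None)[0];print("face",co[2],np.degrees(co[:2]))
E
```

```text
14.3 [0.53920929 0.00834379 0.21954142] [-0.01662439  0.491964   -0.036492  ]
pics/scene0.npz [[-0.0038, -0.0317, 0.0022], [0.004, 0.0148, 0.0466], [0.0073, 0.0314, 0.0501]]
face 0.0065692261720421505 [-0.00059787 -0.1030401 ]
pics/scene8.npz [[-0.0037, -0.0315, 0.0014], [0.0037, 0.0161, 0.0461], [0.0069, 0.0314, 0.0504]]
face 0.0067988152677796836 [-0.02611569 -0.31810814]
pics/side0.npz [[-0.0089, -0.031, 0.0013], [-0.0034, 0.0279, 0.0454], [0.0037, 0.0317, 0.0503]]
pics/side8.npz [[-0.0091, -0.0306, 0.0022], [-0.0039, 0.0282, 0.0453], [0.0034, 0.0316, 0.05]]
```

View pics/scene8.png

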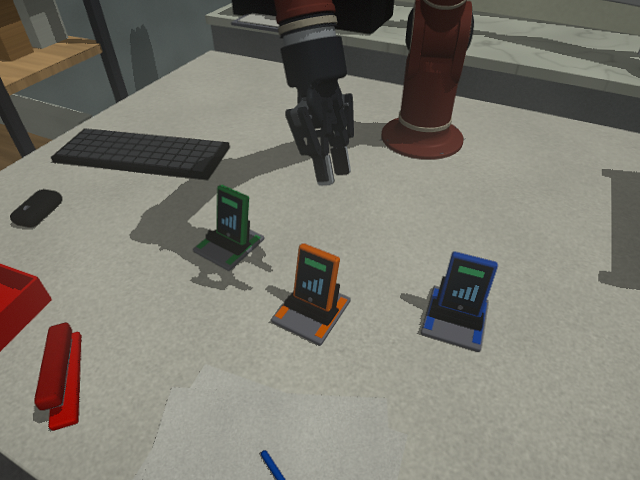

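View pics/side8.png

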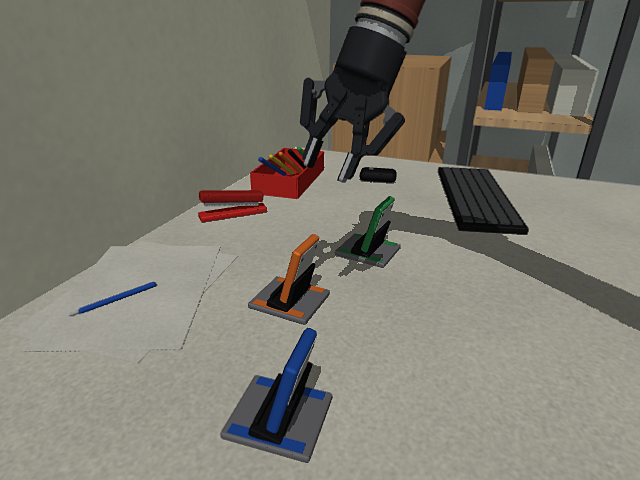

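The orange display (317,277) now has its screen outward, seated within about 0.5 mm of where it stood before. The blue and green displays look unchanged and the gripper is clear.

```bash
python3 -c "
from cell import r
print(r.finish_job())"
```

```text
the job is handed in; nothing more can be done
None
```

The orange display is back in its dock with its back on the rest and its screen facing outward. I handed the job in at about 14.4 s of the 34 s allowed.

I gripped it from above with the tool tilted 20° sideways, to keep the last joint in range. I lifted it along the slot, turned it 180° in four parts, corrected a small grip offset (3.7 mm sideways, 2 mm in depth), lowered it and let go.

**Last checks:**
- **Seat:** in both the scene and side views its edges and face lie within about 1 mm of where it stood at the start. The lean is within about 0.3°.
- **Gripper:** it is about 14 cm clear, and the contact force reads about zero.
- **Forces:** the highest contact reading at the end of any move was about 4 N, during placing.
- **Bystanders:** the blue and green displays look unmoved in both views. I judged this by eye and did not measure them again.

No check failed. Two things differed from what I expected:
- My first guess at the arm's joint directions was mirrored. I corrected it from the measured pose before gripping.
- Joint 5 came within about 0.05 rad of its limit at placing, but stayed inside.

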